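# Find the rocking corner of the levelling plate and press its shim flat

## Robot

A 6-joint arm with a two-finger parallel gripper is mounted at the origin on the work surface. World frame = base frame: x ahead of the robot, y to its left, z up, the work surface at z = 0. Lengths are in m, angles in rad, forces in N, time in s.
With the tool pointing down it reaches from about 0.325 to 0.775 m from the base axis. Payload 9.3 kg.
Tool frame: the origin (TCP) lies at the very end of the fingers, on their centre line; the grasp point (between the pads) lies 19 mm behind it; z points along the fingers, y is the line along which they close (so a half turn about z gives the same grasp; the last joint's range is limited). The gripper opens to 85 mm and grips with 20 to 120 N. Pads are 22 mm wide; open, the fingers measure 114 mm over their backs; the gripper's body (76 mm by 85 mm) begins 54 mm behind the grasp point. The pads swing forward as they close: fully open they stand 13 mm farther back than shut.
Start: joints at [1.095, 0.259, 0.021, 1.334, 0, 1.418], TCP at [0.174, 0.522, 0.231] pointing down, gripper open.
Joint ranges: [-3.04, 3.04], [-0.91, 1.82], [-1.04, 1.36], [-1.92, 1.95], [-1.52, 1.45], [-3.14, 3.14]. Speed limits (rad/s): [2.22, 2.22, 2.79, 3.14, 3.14, 3.14].

## Interface

Orientations are given as a rotation vector (axis times angle).
In Python, from station import ctrl, gripper_to, read_camera, get_calibration gives the robot as it stands. Calls block until the motion is done:
- ctrl.reach(position, orientation): joint-space move of the TCP to a pose.
- ctrl.move_linear(position, feed=0.15, ori=None, threshold=None): straight line of the TCP; ori=None keeps the orientation; feed is the mean speed in m/s. With threshold (N) it stops when the force on the tool has changed by that much, and returns True; else False.
- ctrl.move_joints(angles): joint-space move.
- gripper_to(opening): opening from 0.0 (shut) to 1.0 (fully open); the grip force is fixed at half the most; returns when the fingers have stopped.
- ctrl.pause(seconds).
- ctrl.solve_ik(position, orientation): joint angles nearest the present ones, or None.
- ctrl.state(): the state.
- read_camera(name): name is "scene" or "top" or "wrist"; returns (picture, depth): 400x640x3 uint8, blue, green, red; 400x640 float32, m along the optical axis (not along the pixel's ray), 0 where there is no reading.
- get_calibration(name): a dict with "fov_y" (degrees; the focal length in pixels is half the picture's height over the tangent of half this angle, whatever the lens; pixels are square), "cx", "cy" (the principal point, pixels), "R" (3x3) and "t" (3): a world point X has camera coordinates R X + t. Camera axes: x right, y down, z forward; pixel columns grow to the right and rows downward; lengths in m; the calibration is good to about 2 mm. A picture is of the moment at which its call begins: read the wrist's pose just before it. get_calibration takes no time and is no camera call; for the wrist camera it gives the pose at the moment of the call.
A pose or a line that the arm cannot do raises ctrl.Unreachable and nothing moves.
- ctrl.job_done(): hands the job in; it is judged then, once.
The state is a dict: "clock": time; "joint_pos": joint angles; "qvel": joint speeds; "joint_torque": joint torques, N m; "eef_pos": TCP position; "tool_rot": TCP orientation; "wrist_force": force on the tool from outside, world axes, zero at the start; "ft_torque": the same for the moment, N m; "width": opening from 0.0 (shut) to 1.0 (fully open); "gripper_force": force on a finger pad.
Only numpy, scipy, OpenCV 4.12 (cv2) and the standard library are available. Lean on these libraries where they do the work, as an engineer would, in place of code of your own. Each camera call takes 0.05 s, during which the arm holds its last target. There are 200 camera calls.

## Task

The aluminium plate that will carry the small tank rocks on its base. Press down on the plate's corners one after another until you find the corner that sinks, then press the white shim tab at that corner down flat, leaving the other three shims standing. Only press: do not lift the plate or push it out of place, and leave the things around it alone.

Things in the scene. Friction and masses are not known exactly. Their poses are not given: they have to be found in the camera images.
- base: fixed levelling base, 212 x 212 mm square grey plastic slab, 6 mm thick, lying on the white cabinet top; origin at the centre of its underside; x and y along its sides, z up. Four white rocker shims are hinged to it near its four corners, and the plate rests on feet that stand on it
- plate: loose aluminium plate 156 x 156 x 10 mm with cut corners, about 0.65 kg; origin at the centre of its underside, 18 mm above the cabinet top; axes as the base's. Rests on a central foot (radius 22 mm) and four hidden corner feet, one of them (any) 4 mm short: pressed with 2 to 3 N that corner sinks 4 mm and stops, released it rocks back level. The others do not sink. All look alike
- corner_a (a point): where to press the plate corner in the base's +x +y direction: point on the plate's top face (28 mm above the cabinet top when level), marked by a flush dark disc 12 mm across, 78 mm from the plate's centre along the diagonal, 18 mm inside the cut edge, over that corner's foot
- corner_b (a point): where to press the plate corner in the base's -x +y direction: point on the plate's top face (28 mm above the cabinet top when level), marked by a flush dark disc 12 mm across, 78 mm from the plate's centre along the diagonal, 18 mm inside the cut edge, over that corner's foot
- corner_c (a point): where to press the plate corner in the base's -x -y direction: point on the plate's top face (28 mm above the cabinet top when level), marked by a flush dark disc 12 mm across, 78 mm from the plate's centre along the diagonal, 18 mm inside the cut edge, over that corner's foot
- corner_d (a point): where to press the plate corner in the base's +x -y direction: point on the plate's top face (28 mm above the cabinet top when level), marked by a flush dark disc 12 mm across, 78 mm from the plate's centre along the diagonal, 18 mm inside the cut edge, over that corner's foot
- tab_a (a point): centre of the top face of the white press tab of shim a (at corner a); tab 28 mm wide, 30 mm long, 128 mm from the base's centre on the diagonal, 32 mm outside the plate's cut edge. It slants, outer end up, this point about 18 mm above the cabinet top; pressed flat it is level, this point 11 mm above the cabinet top
- tab_b (a point): centre of the top face of the white press tab of shim b (at corner b); tab 28 mm wide, 30 mm long, 128 mm from the base's centre on the diagonal, 32 mm outside the plate's cut edge. It slants, outer end up, this point about 18 mm above the cabinet top; pressed flat it is level, this point 11 mm above the cabinet top
- tab_c (a point): centre of the top face of the white press tab of shim c (at corner c); tab 28 mm wide, 30 mm long, 128 mm from the base's centre on the diagonal, 32 mm outside the plate's cut edge. It slants, outer end up, this point about 18 mm above the cabinet top; pressed flat it is level, this point 11 mm above the cabinet top
- tab_d (a point): centre of the top face of the white press tab of shim d (at corner d); tab 28 mm wide, 30 mm long, 128 mm from the base's centre on the diagonal, 32 mm outside the plate's cut edge. It slants, outer end up, this point about 18 mm above the cabinet top; pressed flat it is level, this point 11 mm above the cabinet top
- shim_a (a joint): angle of rocker shim a (rad): 0 to 0.06 standing as found, 0.36 pressed flat (end stop). Its tab turns down about a level hinge between tab and plate, under about 2 to 3 N, and stays where it is left; when it is flat its hidden nose has risen under the plate corner and carries it
- shim_b (a joint): angle of rocker shim b (rad): 0 to 0.06 standing as found, 0.36 pressed flat (end stop). Its tab turns down about a level hinge between tab and plate, under about 2 to 3 N, and stays where it is left; when it is flat its hidden nose has risen under the plate corner and carries it
- shim_c (a joint): angle of rocker shim c (rad): 0 to 0.06 standing as found, 0.36 pressed flat (end stop). Its tab turns down about a level hinge between tab and plate, under about 2 to 3 N, and stays where it is left; when it is flat its hidden nose has risen under the plate corner and carries it
- shim_d (a joint): angle of rocker shim d (rad): 0 to 0.06 standing as found, 0.36 pressed flat (end stop). Its tab turns down about a level hinge between tab and plate, under about 2 to 3 N, and stays where it is left; when it is flat its hidden nose has risen under the plate corner and carries it
- shell: red ceramic snail shell, cone 42 mm wide, 39 mm high, loose on the cabinet top beside the base; origin at the centre of its underside; leave alone
- magnet: blue half of a magnet algae cleaner, 36 x 72 x 31 mm, loose on the cabinet top beyond the base; origin at the centre of its underside; leave alone
- rack: white plastic test tube rack with four tubes, 50 x 130 mm, 88 mm high, loose on top of the 130 mm high drawer unit to the left; origin at the centre of its underside; leave alone
- tweezer: steel tweezer 150 mm long, 5 mm high, lying loose on top of the drawer unit; origin at the centre of its underside; leave alone
There are look-alikes about, which are no part of the job. Several things have the shape of the plate; the one meant has the colours described above.

How it is judged:
By the outcome, as a careful person would: the job done as asked, in the order asked, and still so for the second after the job is handed in, with the robot touching nothing.
It also fails if it takes over 51 s, if anything falls off the work surface, if the arm or the gripper's body presses on something with over 40 N, if the wrist force passes 120 N, or if a joint passes its speed limit or range.

## Working session

There is one attempt and no reset: what is moved stays moved. The work goes in short steps, each a Python script; the robot and the scene stay as the last script left them, time stands still between calls to the robot, and variables do not carry over. Pictures are saved under pics/ and viewed, at most 10 in all, crops included, and the job is handed in when it is done.

```bash
mkdir -p pics
cat > h.py <<'E'
import numpy as np, cv2
from station import ctrl, gripper_to, read_camera, get_calibration
def unproj(cal,u,v,z=None,d=None):
    f=200/np.tan(np.radians(cal["fov_y"])/2); R=np.array(cal["R"]);t=np.array(cal["t"])
    r=R.T@np.array([(u-cal["cx"])/f,(v-cal["cy"])/f,1.]); c=-R.T@t
    if d is None: d=(z-c[2])/r[2]
    return c+r*d
def proj(cal,X):
    f=200/np.tan(np.radians(cal["fov_y"])/2); p=np.array(cal["R"])@X+np.array(cal["t"])
    return np.array([f*p[0]/p[2]+cal["cx"],f*p[1]/p[2]+cal["cy"]])
E
python3 - <<'E'
from h import *
for n in("top","scene"):
    p,d=read_camera(n); cv2.imwrite(f"pics/{n}.png",p); np.save(n+"_d.npy",d); c=get_calibration(n); print(n,c)
print(ctrl.state())
E
```

```text
top {'fov_y': 48.81807075022733, 'cx': 319.89001225924284, 'cy': 203.5514238280207, 'R': array([[-0.00626254, -0.99991265,  0.01163944],
       [-0.99811154,  0.00553913, -0.06117732],
       [ 0.06110751, -0.01200058, -0.99805905]]), 't': array([0.07345341, 0.50627059, 1.18108771])}
scene {'fov_y': 42.23005316786775, 'cx': 323.42253593063293, 'cy': 203.1163914009378, 'R': array([[ 0.81953671,  0.57302404,  0.00174162],
       [ 0.46115908, -0.6577377 , -0.59557822],
       [-0.34013511,  0.48890138, -0.80329543]]), 't': array([-0.47267866, -0.10688966,  1.39278036])}
{'clock': 0.1, 'joint_pos': array([ 1.09537605e+00,  2.59101031e-01,  2.08269051e-02,  1.33370811e+00,
       -1.96157789e-06,  1.41819286e+00]), 'qvel': array([-0.00019534, -0.0002666 ,  0.0023826 ,  0.00041933, -0.00097256,
        0.00043789]), 'joint_torque': array([ 3.46239765e-03, -5.56693482e+01,  3.45070839e+01,  1.17089390e-02,
       -2.03632362e-04, -3.38788095e-05]), 'eef_pos': array([0.1743665 , 0.52135113, 0.23074134]), 'tool_rot': array([-5.04821884e-01, -3.10039779e+00,  1.77248118e-03]), 'wrist_force': array([ 0.22735441, -0.93761827, -0.67992683]), 'ft_torque': array([ 0.02682576, -0.02452472,  0.00535787]), 'gripper_force': 0.0, 'width': 0.997078574637309}
```

View pics/top.png

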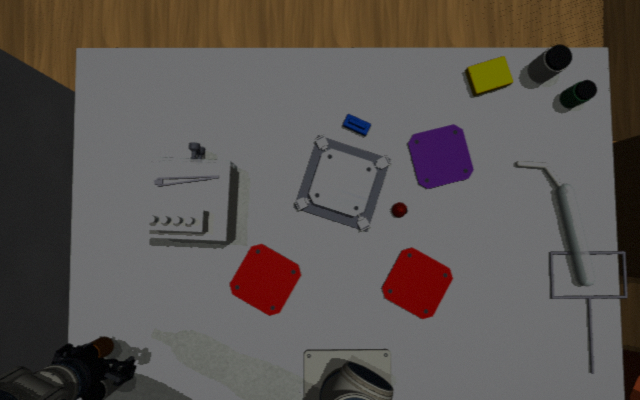

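View pics/scene.png

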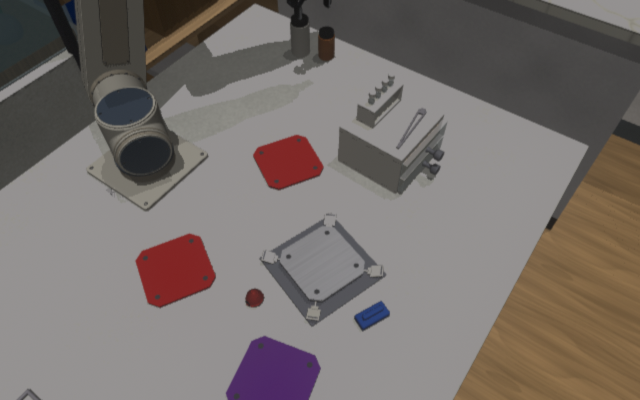

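The top view shows the grey base and plate centred near (343,183), with the tabs at (321,143), (383,162), (364,224) and (303,204). The shell is at (399,210), the magnet at (356,125) and the drawer unit on the left. The scene view agrees. I'll enlarge a crop.

Run:
```python
import cv2
p=cv2.imread("pics/top.png")[123:243,283:423]
cv2.imwrite("pics/topc.png",cv2.resize(p,None,fx=5,fy=5,interpolation=cv2.INTER_CUBIC))
```

```text
(no output)
```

View pics/topc.png

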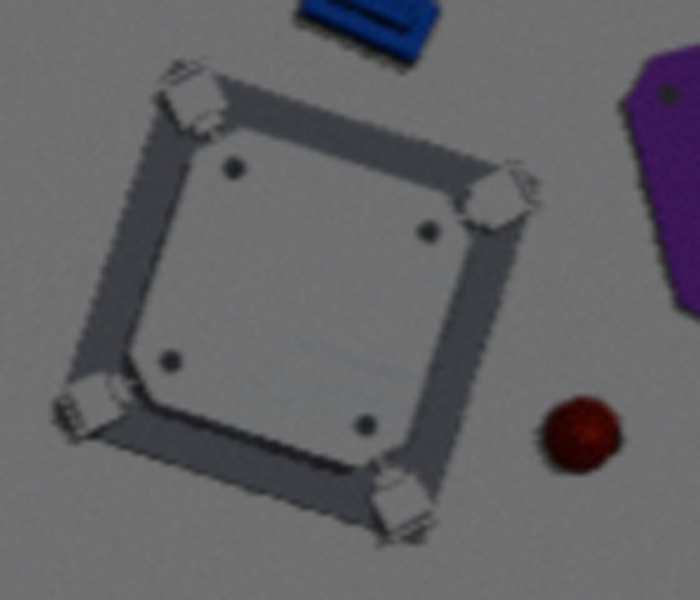

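The crop shows the plate discs at (234,168), (428,231), (366,426) and (171,361), and the tabs at about (193,102), (497,198), (401,502) and (97,405). Next I convert these to positions and check the sizes.

Run:
```python
from h import *
from scipy.spatial.transform import Rotation as Ro
c=get_calibration("top")
D=np.array([[234,168],[428,231],[366,426],[171,361]]);T=np.array([[193,102],[497,198],[401,502],[97,405]])
g=lambda p,z:unproj(c,(p[0]+.5)/5-.5+283,(p[1]+.5)/5-.5+123,z)
d=np.load("top_d.npy"); print("depth z",unproj(c,343,183,d=d[183,343]),unproj(c,311,150,d=d[230,311]))
P=np.array([g(p,.028) for p in D]);Q=np.array([g(p,.018) for p in T])
m=P.mean(0);print(P,m,np.linalg.norm(P-m,axis=1),Q,Q.mean(0),np.linalg.norm((Q-m)[:,:2],axis=1))
a=[np.degrees(np.arctan2(*(x-m)[1::-1])) for x in P];b=[np.degrees(np.arctan2(*(x-m)[1::-1])) for x in Q];print(a,b)
R0=Ro.from_rotvec(ctrl.state()["tool_rot"]).as_matrix();print(R0)
cw=get_calibration("wrist");print(-cw["R"].T@cw["t"],cw["R"],cw["fov_y"])
```

```text
depth z [0.56097162 0.00804043 0.02853416] [0.6541108  0.09387347 0.01178459]
[[ 0.63400175  0.04410487  0.028     ]
 [ 0.59922729 -0.06047706  0.028     ]
 [ 0.49393719 -0.02576067  0.028     ]
 [ 0.52951614  0.07877546  0.028     ]] [0.56417059 0.00916065 0.028     ] [0.07808642 0.07796398 0.07843615 0.07776344] [[ 0.67214463  0.06588231  0.018     ]
 [ 0.61857861 -0.09963507  0.018     ]
 [ 0.45320057 -0.04517582  0.018     ]
 [ 0.50665341  0.11891428  0.018     ]] [0.56264431 0.00999643 0.018     ] [0.12196614 0.12164185 0.12355889 0.1239116 ]
[np.float64(26.58385159529081), np.float64(-63.278610908741804), np.float64(-153.56259953190903), np.float64(116.46425424414417)] [np.float64(27.714149533396736), np.float64(-63.43066859208428), np.float64(-153.91132274181547), np.float64(117.65710917648649)]
[[-9.48345530e-01  3.17238809e-01 -5.41061356e-04]
 [ 3.17239221e-01  9.48344960e-01 -1.05529087e-03]
 [ 1.78333590e-04 -1.17242627e-03 -9.99999297e-01]]
[0.10200864 0.54764821 0.37423304] [[ 0.31733195  0.94830869 -0.00332751]
 [ 0.90534144 -0.30190581  0.29868004]
 [ 0.28223628 -0.09779325 -0.95434751]] 60.20901547920525
```

Sizes match: the disc radius is 78 mm and the square is consistent. The centre is (0.564, 0.009) with diagonals at 26.5°. I'll shut the gripper, go over the drawers high up, and check the first disc with the wrist camera.

```bash
cat >> h.py <<'E'
from scipy.spatial.transform import Rotation as Ro
C=np.array([.5642,.0092]); A=np.radians(26.55)
def pt(k,r,z): a=A+k*np.pi/2; return np.array([C[0]+r*np.cos(a),C[1]+r*np.sin(a),z])
xx=np.array([-np.cos(A),-np.sin(A),0]); zz=np.array([0,0,-1.])
ORI=Ro.from_matrix(np.c_[xx,np.cross(zz,xx),zz]).as_rotvec()
def st(): s=ctrl.state(); return round(s["clock"],2),s["eef_pos"].round(4),s["wrist_force"].round(2)
E
python3 - <<'E'
from h import *
p=ctrl.state()["eef_pos"].copy();p[2]=.33
ctrl.move_linear(p,feed=.2); gripper_to(0.0)
ctrl.reach(pt(1,.078,.30),ORI);print(st())
ctrl.move_linear(pt(1,.078,.10),feed=.2);print(st(),ctrl.state()["joint_pos"])
ctrl.pause(.2)
im,_=read_camera("wrist");c=get_calibration("wrist")
for k in range(4):print(k,proj(c,pt(k,.078,.028)),proj(c,pt(k,.128,.018)))
cv2.imwrite("pics/w.png",im)
E
```

```text
(3.55, array([0.5292, 0.0796, 0.3001]), array([0.41, 0.32, 0.36]))
(4.7, array([0.5299, 0.0791, 0.1009]), array([-0.37,  0.35,  0.08])) [-8.41202229e-03  3.05705005e-01 -2.57082551e-01  1.00653091e+00
 -1.44159995e-05 -4.72054558e-01]
0 [210.71734879 314.13932547] [220.33268085 360.02993071]
1 [317.2328339  213.41517687] [389.76567597 208.69655968]
2 [186.17865692  89.71036119] [182.6505181   -0.64089811]
3 [ 82.35304575 213.24495808] [ 19.73694389 208.44091463]
```

View pics/w.png

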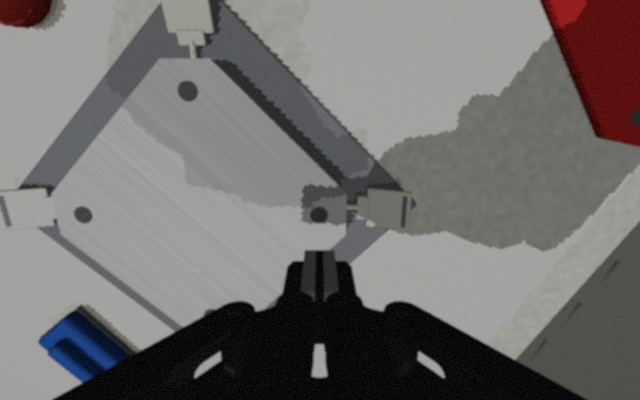

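The wrist view shows discs at (319,214), (188,91) and (83,214), within 2 px of the predictions, so the pose is good. Now I press the first corner.

```bash
cat >> h.py <<'E'
def press(k):
    ctrl.move_linear(pt(k,.078,.036),feed=.1); ctrl.pause(.2); print(k,st())
    hit=ctrl.move_linear(pt(k,.078,.0205),feed=.012,threshold=6); print(k,hit,st())
    ctrl.pause(.15); print(st()); z=ctrl.state()["eef_pos"][2]
    ctrl.move_linear(pt(k,.078,.06),feed=.1); return z
E
python3 - <<'E'
from h import *
print(press(1))
E
```

```text
1 (5.94, array([0.5297, 0.079 , 0.0367]), array([-0.19, -0.81,  0.46]))
1 True (6.7, array([0.5293, 0.079 , 0.0281]), array([-1.28, -0.02,  7.61]))
(6.85, array([0.5293, 0.079 , 0.0281]), array([-1.1 , -0.45,  6.95]))
0.028058898288372193
```

Run:
```python
from h import *
for k in (2,3,0):
    z=press(k)
    if z<.026: print("sinks",k);break
print(st())
```

```text
2 (8.8, array([ 0.4946, -0.0253,  0.0361]), array([ 0.28, -0.32,  0.03]))
2 True (9.56, array([ 0.4944, -0.0257,  0.0281]), array([-1.04,  0.4 ,  7.8 ]))
(9.71, array([ 0.4944, -0.0257,  0.028 ]), array([-0.71,  0.32,  6.29]))
3 (11.66, array([ 0.5989, -0.0604,  0.0363]), array([ 0.01,  0.35, -1.16]))
3 True (12.42, array([ 0.5991, -0.0606,  0.0281]), array([-1.52, -1.11,  6.35]))
(12.57, array([ 0.5991, -0.0606,  0.0281]), array([-1.76,  0.59,  6.28]))
0 (14.52, array([0.634 , 0.0435, 0.0362]), array([-0.64, -0.54,  0.42]))
0 True (15.44, array([0.6345, 0.0442, 0.0247]), array([-0.5 , -0.11,  4.74]))
(15.59, array([0.6345, 0.0442, 0.0247]), array([-1.62, -0.35,  5.86]))
sinks 0
(16.1, array([0.6338, 0.044 , 0.0597]), array([ 0.39,  0.88, -0.7 ]))
```

Corner 0 sinks: it stopped at 24.7 mm where the other three stopped at 28.1 mm. Next I press its tab.

Run:
```python
from h import *
ctrl.move_linear(pt(0,.128,.06),feed=.1)
ctrl.move_linear(pt(0,.128,.034),feed=.1);ctrl.pause(.2);print(st())
print(ctrl.move_linear(pt(0,.128,.0095),feed=.015,threshold=13),st())
ctrl.pause(.3);print(st())
ctrl.move_linear(pt(0,.128,.06),feed=.08)
ctrl.move_linear(pt(0,.0,.19),feed=.15);ctrl.pause(.3)
im,_=read_camera("wrist");cv2.imwrite("pics/w2.png",im);c=get_calibration("wrist")
p,d=read_camera("scene");cs=get_calibration("scene");cv2.imwrite("pics/s2.png",cv2.resize(p[200:335,240:400],None,fx=4.4,fy=4.4,interpolation=cv2.INTER_CUBIC))
for k in range(4):print(k,proj(c,pt(k,.128,.015)),(proj(cs,pt(k,.128,.015))-[240,200])*4.4)
print(st())
```

```text
(17.36, array([0.6791, 0.0664, 0.0348]), array([ 0.27,  0.26, -0.09]))
True (18.86, array([0.6789, 0.0664, 0.0111]), array([-0.2 , -0.42,  6.02]))
(19.16, array([0.6789, 0.0664, 0.0111]), array([-1.56,  1.35,  5.67]))
0 [317.51024776 296.91630452] [601.47184384 309.52761481]
1 [452.67852699 178.65036474] [391.71161239  79.47518027]
2 [317.176922    29.31139206] [118.00373352 246.71816635]
3 [182.04784319 178.58904102] [318.70219905 502.96542551]
(21.69, array([0.5642, 0.0093, 0.1898]), array([ 0.8 , -0.33, -0.52]))
```

View pics/s2.png

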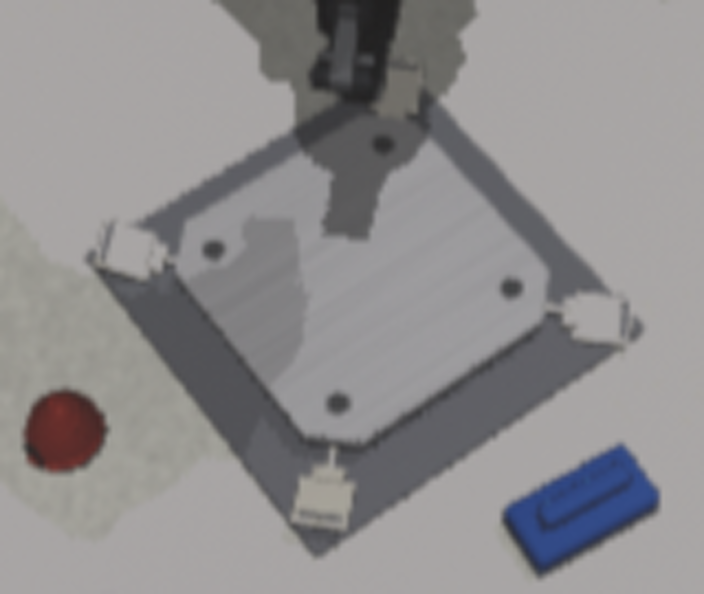

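View pics/w2.png

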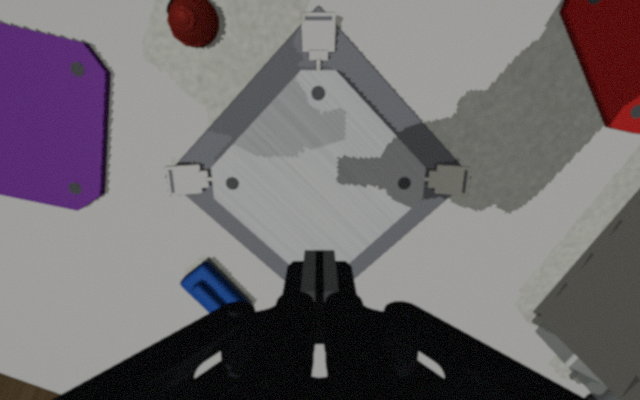

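The fingers stopped at 11.1 mm, which is the flat height. The other three tabs still stand: in the wrist view at (318,35), (187,180) and (448,180), and in the scene crop. Tab 0 is hidden behind the gripper, so I'll look at it from the side.

Run:
```python
from h import *
q=pt(3,.11,.2);q[:2]-=.0*xx[:2]
ctrl.move_linear(q,feed=.15);ctrl.pause(.3)
im,d=read_camera("wrist");c=get_calibration("wrist")
p,dt=read_camera("top");ct=get_calibration("top")
for k in range(4):
  for r in (.118,.128,.138):
    for n,D,cc in(("w",d,c),("t",dt,ct)):
      u,v=np.round(proj(cc,pt(k,r,.012))).astype(int)
      if 0<=u<640 and 0<=v<400 and D[v,u]>0: print(k,r,n,(u,v),unproj(cc,u,v,d=D[v,u])[2].round(4))
a=cv2.resize(p[123:243,283:423],None,fx=4,fy=4,interpolation=cv2.INTER_CUBIC)
cv2.imwrite("pics/t3.png",a)
cv2.imwrite("pics/w3.png",im);print(st())
```

```text
0 0.118 w (np.int64(419), np.int64(282)) 0.0111
0 0.118 t (np.int64(323), np.int64(144)) 0.01
0 0.128 w (np.int64(418), np.int64(290)) 0.0113
0 0.128 t (np.int64(321), np.int64(141)) 0.0085
0 0.138 w (np.int64(417), np.int64(298)) 0.0121
0 0.138 t (np.int64(319), np.int64(138)) 0.0129
1 0.118 w (np.int64(549), np.int64(176)) 0.0149
1 0.118 t (np.int64(304), np.int64(202)) 0.0111
1 0.128 w (np.int64(559), np.int64(176)) 0.0163
1 0.128 t (np.int64(300), np.int64(204)) 0.0176
1 0.138 w (np.int64(569), np.int64(176)) 0.0181
1 0.138 t (np.int64(297), np.int64(205)) 0.0211
2 0.118 w (np.int64(442), np.int64(45)) 0.0161
2 0.118 t (np.int64(362), np.int64(221)) 0.6571
2 0.128 w (np.int64(443), np.int64(32)) 0.0177
2 0.128 t (np.int64(364), np.int64(224)) 0.6616
2 0.138 w (np.int64(444), np.int64(19)) 0.0226
2 0.138 t (np.int64(365), np.int64(228)) 0.6704
3 0.118 w (np.int64(309), np.int64(175)) 0.0162
3 0.118 t (np.int64(380), np.int64(163)) 0.0132
3 0.128 w (np.int64(299), np.int64(175)) 0.0208
3 0.128 t (np.int64(384), np.int64(162)) 0.6398
3 0.138 w (np.int64(289), np.int64(175)) 0.0234
3 0.138 t (np.int64(387), np.int64(160)) 0.6468
(22.98, array([ 0.6133, -0.0888,  0.2002]), array([-0.15, -0.86,  0.37]))
```

View pics/w3.png

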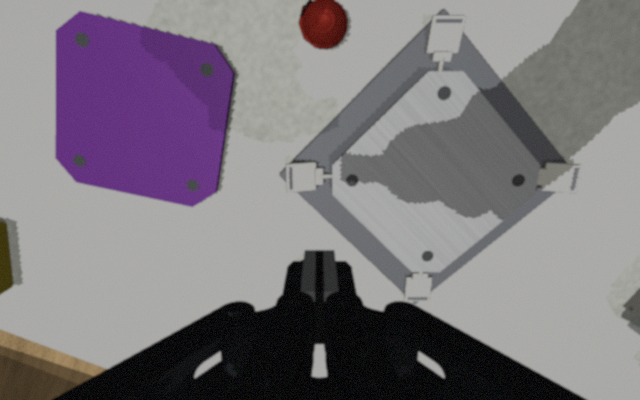

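The tab at (418,287) is level at 11 to 12 mm. The other three still slant, reading 15 to 23 mm, and the plate is in place.

```bash
python3 -c "
from h import *
ctrl.job_done()"
```

```text
the job is handed in; nothing more can be done
```

I pressed the corners in turn. The fourth, farthest from the robot, sank to about 25 mm while the other three held at 28 mm. I pressed its shim tab flat at about 11 mm, the other three tabs still stand, and I handed the job in at about 23 s of the 51 s limit.

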